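# Rotate the tea tins first-in-first-out

### The job

The oldest tea, the green tin, has ended up behind the red and blue tins in the wooden tea lane. Clear the red and blue tins onto the side tray, then bring the green tin forward to the front pad (the lane's open end, nearest the robot), put the blue tin back on the second pad, then the red tin on the third, and only then load the new yellow tin on the last pad by the back stop. Every tin must finish standing upright, centred on its pad and let go; keep the creamer, small wooden bowl and tongs where they are and do not topple any tin.

Things in the scene. Friction and masses are not known exactly. Their poses are not given: they have to be found in the camera images.
- green_tin: green enamelled tea tin, green lid and body with thin brass bands: upright cylinder 52 mm diameter, 92 mm tall, about 0.16 kg. Origin at the centre of its underside, z up its axis. The oldest stock; starts on the lane's third pad, goes to the front pad.
- red_tin: red enamelled tea tin, red lid and body with thin brass bands: upright cylinder 52 mm diameter, 92 mm tall, about 0.16 kg. Origin at the centre of its underside, z up its axis. Starts on the lane's front or second pad; finishes on the third.
- blue_tin: blue enamelled tea tin, blue lid and body with thin brass bands: upright cylinder 52 mm diameter, 92 mm tall, about 0.16 kg. Origin at the centre of its underside, z up its axis. Starts on the lane's front or second pad; finishes on the second.
- yellow_tin: yellow enamelled tea tin, yellow lid and body with thin brass bands: upright cylinder 52 mm diameter, 92 mm tall, about 0.16 kg. Origin at the centre of its underside, z up its axis. New stock; starts on the table at the left or right, goes to the last pad, by the back stop.
- lane: Fixed dark wooden channel, 280 (x) x 82 mm (y), open on top; floor 6 mm thick, side rails 20 mm high, 66 mm apart inside; back stop 45 mm high at +x; open -x end with brass strip faces the robot (within 15 degrees). Four flush round cork pads (56 mm with white ring) at y = 0 and, front to back, x = -96, -32, +32, +96 mm. Origin: centre of underside, z up.
- side_tray: Fixed white tray with blue rim, 200 (x) x 120 mm (y), floor 5 mm thick, rim 12 mm high and 4 mm thick; empty at the start. Two tins fit along its x, e.g. at x = -45 and +45 mm, y = 0. Origin: centre of underside, z up.
- creamer: Bystander: white ceramic creamer, 72 mm diameter, 80 mm tall, loop handle reaching 56 mm out along its +y. Origin at the centre of its underside.
- bowl: Bystander: small light wooden bowl, 110 mm diameter, 50 mm tall. Origin at the centre of its underside.
- tongs: Bystander: steel tongs lying flat, 250 mm long (along their x), 45 mm wide, 12 mm high, black tips at +x. Origin at the middle, on the table.

How it is judged:
On the way, in this order (a step that is already met when the one before it is completed fails the run):
1. the red and blue tins both stand released on the side tray, the green tin still on the third pad (x of red_tin in the frame of side_tray between -0.074 and 0.074 m and y of red_tin in the frame of side_tray between -0.034 and 0.034 m and z of red_tin in the frame of side_tray between 0.001 and 0.009 m and angle between each of red_tin, blue_tin, green_tin's own z axis and vertical below 0.1 rad and x of blue_tin in the frame of side_tray between -0.074 and 0.074 m and y of blue_tin in the frame of side_tray between -0.034 and 0.034 m and z of blue_tin in the frame of side_tray between 0.001 and 0.009 m and contact force between each of red_tin, blue_tin and the fingers below 0.1 N and x of green_tin in the frame of lane between 0.02 and 0.044 m and y of green_tin in the frame of lane between -0.012 and 0.012 m and z of green_tin in the frame of lane between 0.002 and 0.01 m and distance of yellow_tin from where it was at the start of the episode below 0.05 m), for 0.2 s.
2. the green tin stands released on the front pad, red and blue still on the side tray (x of green_tin in the frame of lane between -0.108 and -0.084 m and y of green_tin in the frame of lane between -0.012 and 0.012 m and z of green_tin in the frame of lane between 0.002 and 0.01 m and angle between each of green_tin, red_tin, blue_tin's own z axis and vertical below 0.1 rad and contact force between green_tin and the fingers below 0.1 N and x of red_tin in the frame of side_tray between -0.074 and 0.074 m and y of red_tin in the frame of side_tray between -0.034 and 0.034 m and z of red_tin in the frame of side_tray between 0.001 and 0.009 m and x of blue_tin in the frame of side_tray between -0.074 and 0.074 m and y of blue_tin in the frame of side_tray between -0.034 and 0.034 m and z of blue_tin in the frame of side_tray between 0.001 and 0.009 m and distance of yellow_tin from where it was at the start of the episode below 0.05 m), for 0.2 s.
3. the blue tin stands released on the second pad behind the green one, red still on the tray (x of blue_tin in the frame of lane between -0.044 and -0.02 m and y of blue_tin in the frame of lane between -0.012 and 0.012 m and z of blue_tin in the frame of lane between 0.002 and 0.01 m and angle between each of blue_tin, green_tin, red_tin's own z axis and vertical below 0.1 rad and contact force between blue_tin and the fingers below 0.1 N and x of green_tin in the frame of lane between -0.108 and -0.084 m and y of green_tin in the frame of lane between -0.012 and 0.012 m and z of green_tin in the frame of lane between 0.002 and 0.01 m and x of red_tin in the frame of side_tray between -0.074 and 0.074 m and y of red_tin in the frame of side_tray between -0.034 and 0.034 m and z of red_tin in the frame of side_tray between 0.001 and 0.009 m and distance of yellow_tin from where it was at the start of the episode below 0.05 m), for 0.2 s.
4. the red tin stands released on the third pad, the yellow tin not yet loaded (x of red_tin in the frame of lane between 0.02 and 0.044 m and y of red_tin in the frame of lane between -0.012 and 0.012 m and z of red_tin in the frame of lane between 0.002 and 0.01 m and angle between each of red_tin, blue_tin, green_tin's own z axis and vertical below 0.1 rad and contact force between red_tin and the fingers below 0.1 N and x of blue_tin in the frame of lane between -0.044 and -0.02 m and y of blue_tin in the frame of lane between -0.012 and 0.012 m and z of blue_tin in the frame of lane between 0.002 and 0.01 m and x of green_tin in the frame of lane between -0.108 and -0.084 m and y of green_tin in the frame of lane between -0.012 and 0.012 m and z of green_tin in the frame of lane between 0.002 and 0.01 m and distance of yellow_tin from where it was at the start of the episode below 0.05 m), for 0.2 s.
At the end, for the whole second after the job is handed in: From the open front to the back stop the lane holds the green, blue, red and yellow tins, each upright (within 0.1 rad) on the lane floor, within 12 mm of its pad's centre along and across the lane, released and at rest (x of green_tin in the frame of lane between -0.108 and -0.084 m and y of green_tin in the frame of lane between -0.012 and 0.012 m and z of green_tin in the frame of lane between 0.002 and 0.01 m and angle between each of green_tin, blue_tin, red_tin, yellow_tin's own z axis and vertical below 0.1 rad and linear speed of each of green_tin, blue_tin, red_tin, yellow_tin below 0.02 m/s and x of blue_tin in the frame of lane between -0.044 and -0.02 m and y of blue_tin in the frame of lane between -0.012 and 0.012 m and z of blue_tin in the frame of lane between 0.002 and 0.01 m and x of red_tin in the frame of lane between 0.02 and 0.044 m and y of red_tin in the frame of lane between -0.012 and 0.012 m and z of red_tin in the frame of lane between 0.002 and 0.01 m and x of yellow_tin in the frame of lane between 0.084 and 0.108 m and y of yellow_tin in the frame of lane between -0.012 and 0.012 m and z of yellow_tin in the frame of lane between 0.002 and 0.01 m and contact force between each of red_tin, blue_tin, green_tin, yellow_tin and the fingers below 0.1 N); the robot touches nothing.
It fails at once if creamer: it is shifted by more than 20 mm or tipped (distance of creamer from where it was at the start of the episode above 0.02 m or angle between creamer's own z axis and vertical above 0.3 rad).
It fails at once if bowl: it is shifted by more than 20 mm or tipped (distance of bowl from where it was at the start of the episode above 0.02 m or angle between bowl's own z axis and vertical above 0.3 rad).
It fails at once if tongs: it is shifted by more than 20 mm or tipped (distance of tongs from where it was at the start of the episode above 0.02 m or angle between tongs's own z axis and vertical above 0.3 rad).
It fails at once if a tin is toppled (angle between any of red_tin, blue_tin, green_tin, yellow_tin's own z axis and vertical above 0.6 rad).
It also fails if it takes over 147 s, if anything falls off the work surface, if the arm or the gripper's body presses on something with over 40 N, if the wrist force passes 120 N, or if a joint passes its speed limit or range.

### The arm

A 6-joint arm with a two-finger parallel gripper is mounted at the origin on the work surface. World frame = base frame: x ahead of the robot, y to its left, z up, the work surface at z = 0. Lengths are in m, angles in rad, forces in N, time in s.
With the tool pointing down it reaches from about 0.25 to 0.85 m from the base axis. Payload 12.5 kg.
Tool frame: the origin (TCP) lies at the very end of the fingers, on their centre line; the grasp point (between the pads) lies 19 mm behind it (arm.pinch_z is the distance from the TCP to the grasp point, in m); z points along the fingers, y is the line along which they close (so a half turn about z gives the same grasp; the last joint's range is limited). The gripper opens to 93 mm and grips with 3 to 60 N. Pads are 15 mm wide; open, the fingers measure 128 mm over their backs; the gripper's body (75 mm by 188 mm) begins 65 mm behind the grasp point.
Start: joints at [1.227, 0.351, 1.652, -0, 1.139, -0.085], TCP at [0.141, 0.532, 0.219] pointing down, gripper open.
Joint ranges: [-2.75, 2.75], [-0.79, 2.1], [0.01, 2.65], [-1.57, 4.71], [0.07, 3.14], [-2.87, 2.87]. Speed limits (rad/s): [2.22, 2.22, 2.79, 3.14, 3.14, 3.14].

### API

Orientations are given as a unit quaternion [w, x, y, z].
In Python, from rig import arm gives the robot as it stands.
- The arm moves only by the tool step_arm, never from a script. Its argument "increments" is a list of rows, each an object with "linear": the shift along the tool's x, y, z in m, a list of three; "twist": the turn about the tool's z in degrees. A call has 1 to 5 rows; each row is the pose to reach, as a shift and turn from the pose commanded when the call began, along the tool's axes at that moment; what a row does not reach only later rows make up. A row lasts 1/10 s, in which the tool goes at most 50 mm and 8.59 degrees, less where a joint would pass 70% of its speed; a pose out of reach is approached as far as the arm can. A call with a gripper value outside its range is refused whole. "jaw" is the finger opening in m, from 0 to 0.093, set as the call begins (left out, the last holds). The fingers move at their own pace and stop on an object; the grip force is fixed at half the most. Time passes only in rows, so rows that repeat a pose let the fingers close. It gives the time, the measured TCP pose, the force, the opening and the grip force at its end, in the units of the state.
- arm.sense(): the state, without advancing time (a new reading comes with each control period).
- arm.camera(name): name is "side" or "top"; returns (picture, depth): 480x640x3 uint8, red, green, blue; 480x640 float32, m along the optical axis (not along the pixel's ray), 0 where there is no reading.
- arm.calibration(name): a dict with "intrinsics" (3x3 intrinsics, pixels), "R" (3x3) and "t" (3): a world point X has camera coordinates R X + t. Camera axes: x right, y down, z forward; pixel columns grow to the right and rows downward; lengths in m; the calibration is good to about 2 mm. A picture is of the moment at which its call begins. calibration takes no time and is no camera call.
- arm.close_job(): hands the job in; it is judged then, once.
The state is a dict: "time": time; "qpos": joint angles; "dq": joint speeds; "joint_efforts": joint torques, N m; "tool_pos": TCP position; "tcp_rot": TCP orientation; "wrist_force": force on the tool from outside, world axes, zero at the start; "torque": the same for the moment, N m; "gripper_width": finger opening in m; "finger_force": force on a finger pad.
Only numpy, scipy, OpenCV 4.12 (cv2) and the standard library are available. Lean on these libraries where they do the work, as an engineer would, in place of code of your own. Each camera call takes 0.05 s, during which the arm holds its last target. There are 200 camera calls.

## Working session

There is one attempt and no reset: what is moved stays moved. The work goes in short steps, Python scripts to look and compute and a tool call to move; the robot and the scene stay as the last step left them, time stands still between calls to the robot, and variables do not carry over. Pictures are saved under pics/ and viewed, at most 14 in all, crops included, and the job is handed in when it is done.

Besides the shell and the picture viewer there is one more tool, called after "Call:" as name([rows], argument=value, ...), one row to a line, values as JSON. step_arm: Moves the arm, as the interface text tells. Its arguments: {"type":"object","properties":{"increments":{"type":"array","items":{"type":"object","properties":{"linear":{"type":"array","items":{"type":"number"}},"twist":{"type":"number"}}}},"jaw":{"type":"number"}},"required":["increments"]}

```bash
mkdir -p pics; ls
python3 - <<'E'
from rig import arm
import cv2,numpy as np
for n in("top","side"):
    p,d=arm.camera(n); cv2.imwrite(f"pics/{n}0.png",p[:,:,::-1]); np.save(f"pics/{n}0.npy",d)
    c=arm.calibration(n); print(n,c)
print(arm.sense())
E
```

```text
pics
top {'intrinsics': array([[541.42615951,   0.        , 320.03958834],
       [  0.        , 541.42615951, 241.25335512],
       [  0.        ,   0.        ,   1.        ]]), 'R': array([[-0.0202956 , -0.99979304,  0.0014    ],
       [-0.99862353,  0.02020408, -0.0484028 ],
       [ 0.0483645 , -0.00238044, -0.99882692]]), 't': array([0.10341292, 0.61315089, 1.19521095])}
side {'intrinsics': array([[496.70510932,   0.        , 318.30989216],
       [  0.        , 496.70510932, 243.79844788],
       [  0.        ,   0.        ,   1.        ]]), 'R': array([[ 0.73831739, -0.67441419,  0.00727468],
       [-0.42523971, -0.47385061, -0.77112697],
       [ 0.52350608,  0.56624297, -0.63663984]]), 't': array([-0.40369889,  0.32449754,  0.70772841])}
{'time': 0.1, 'qpos': array([ 1.22743418e+00,  3.51179871e-01,  1.65233940e+00,  3.08093656e-05,
        1.13912984e+00, -8.45761194e-02]), 'dq': array([ 0.00091347, -0.00075657, -0.00092886, -0.00255748, -0.00024529,
        0.00095767]), 'joint_efforts': array([ 4.90473340e-04, -4.98027527e+01, -2.85704470e+01,  7.00089661e-02,
        2.39040214e-02, -5.71545115e-05]), 'tool_pos': array([0.1405997 , 0.53140591, 0.2181645 ]), 'tcp_rot': array([-1.25833975e-04,  1.29038635e-01,  9.91639426e-01, -5.13215304e-04]), 'wrist_force': array([-0.4413838 , -0.26821873,  0.07336775]), 'torque': array([0.00975113, 0.01388844, 0.02027583]), 'finger_force': 0.0, 'gripper_width': 0.09290103093841982}
```

View pics/top0.png

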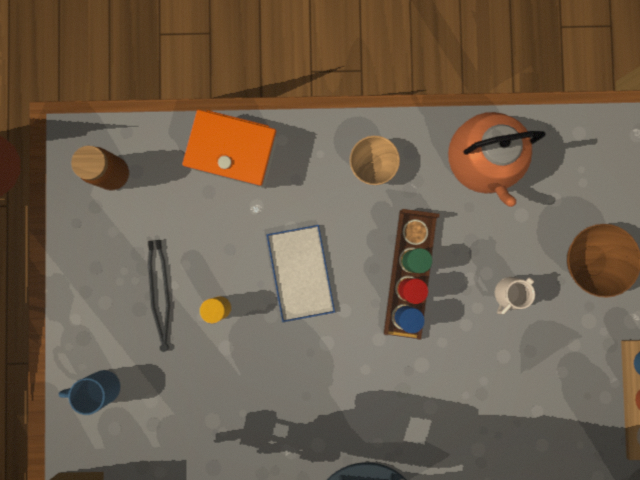

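View pics/side0.png

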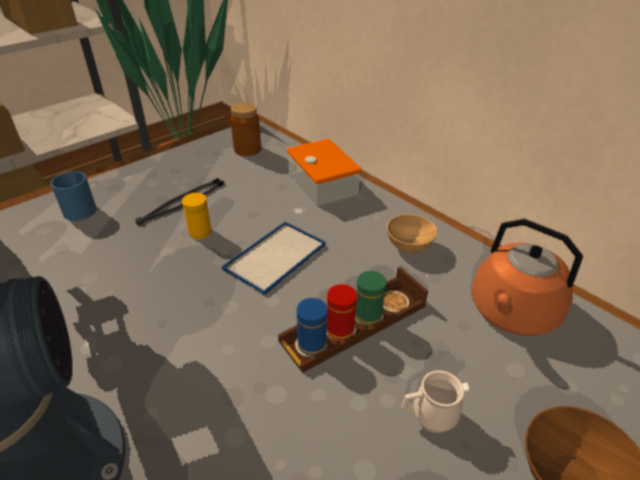

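The top view shows, front to back in the lane, blue (408,319), red (413,290) and green (416,261), with the empty fourth pad at (416,232). Yellow is at (212,310), the tray at (301,273), the creamer at (518,292), the bowl at (375,160) and the tongs at about (160,295). Next I'll measure from depth in both views.

```bash
cat > h.py <<'E'
import numpy as np,cv2
from rig import arm
def world(n,p,d):
    c=arm.calibration(n);K,R,t=c["intrinsics"],np.array(c["R"]),np.array(c["t"])
    v,u=np.mgrid[:480,:640]
    X=np.stack([(u-K[0,2])/K[0,0]*d,(v-K[1,2])/K[1,1]*d,d],-1)
    W=(X-t)@R; W[d<=0]=np.nan
    return W
H={"green":((65,85),90,30),"blue":((100,120),130,40),"yellow":((18,28),170,120),"red":None}
def mask(p,c):
    h=cv2.cvtColor(p,cv2.COLOR_RGB2HSV)
    if c=="red": m=((h[...,0]<4)|(h[...,0]>175))&(h[...,1]>190)&(h[...,2]>60)
    else:
        (a,b),s,v=H[c]; m=(h[...,0]>=a)&(h[...,0]<=b)&(h[...,1]>s)&(h[...,2]>v)
    return m
def tins(n,p,d,zr=(.08,.12)):
    W=world(n,p,d);o={}
    for c in H:
        m=mask(p,c)&(W[...,2]>zr[0])&(W[...,2]<zr[1])
        k,l,s,_=cv2.connectedComponentsWithStats(m.astype(np.uint8))
        best=[]
        for i in range(1,k):
            if s[i,4]>60:
                q=W[l==i]; zt=np.median(q[:,2]); 
                zt=np.percentile(q[:,2],80); q=q[q[:,2]>zt-.006]
                (x,y),r=cv2.minEnclosingCircle(q[:,:2].astype(np.float32))
                mc=q[:,:2].mean(0)
                best.append((s[i,4],np.round([x,y,r,zt,*mc],4)))
        o[c]=best
    return o
E
python3 - <<'E'
from h import *
for n in("top","side"):
    p=cv2.imread(f"pics/{n}0.png")[:,:,::-1].copy();d=np.load(f"pics/{n}0.npy");W=world(n,p,d)
    for c,b in tins(n,p,d).items(): print(n,c,b)
p=cv2.imread("pics/top0.png");d=np.load("pics/top0.npy")
a=cv2.resize(p[195:350,255:450],None,fx=4,fy=4,interpolation=cv2.INTER_CUBIC)[:600];cv2.imwrite("pics/crop.png",a);print(a.shape)
p=cv2.imread("pics/side0.png")
a=cv2.resize(p[215:375,220:430],None,fx=3.7,fy=3.7,interpolation=cv2.INTER_CUBIC)[:600];cv2.imwrite("pics/crops.png",a);print(a.shape)
E
```

```text
top green [(np.int32(453), array([ 0.5668, -0.1145,  0.0251,  0.0993,  0.5674, -0.1136]))]
top blue [(np.int32(470), array([ 0.4443, -0.0943,  0.0251,  0.0991,  0.4447, -0.0943]))]
top yellow [(np.int32(473), array([0.4714, 0.3182, 0.0259, 0.0939, 0.4722, 0.3183]))]
top red [(np.int32(489), array([ 0.5042, -0.1047,  0.0258,  0.0991,  0.5043, -0.1037]))]
side green [(np.int32(145), array([1.1065, 1.1869, 0.0223, 0.1114, 1.1035, 1.1837])), (np.int32(416), array([0.8101, 1.3078, 0.095 , 0.1107, 0.811 , 1.2933])), (np.int32(117), array([0.9641, 1.1122, 0.0195, 0.1106, 0.9605, 1.1057])), (np.int32(505), array([ 0.5634, -0.1182,  0.0252,  0.0986,  0.5622, -0.1198]))]
side blue [(np.int32(637), array([ 0.4414, -0.0981,  0.0252,  0.0987,  0.44  , -0.0996]))]
side yellow [(np.int32(342), array([0.4709, 0.3165, 0.0279, 0.0929, 0.4692, 0.3145]))]
side red [(np.int32(600), array([ 0.5022, -0.1069,  0.026 ,  0.0986,  0.5006, -0.1087]))]
(600, 780, 3)
(592, 777, 3)
```

View pics/crop.png

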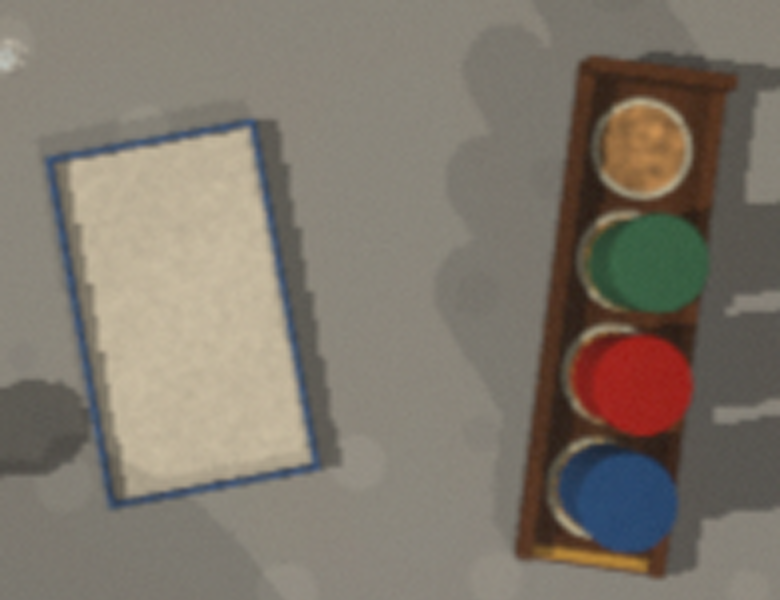

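View pics/crops.png

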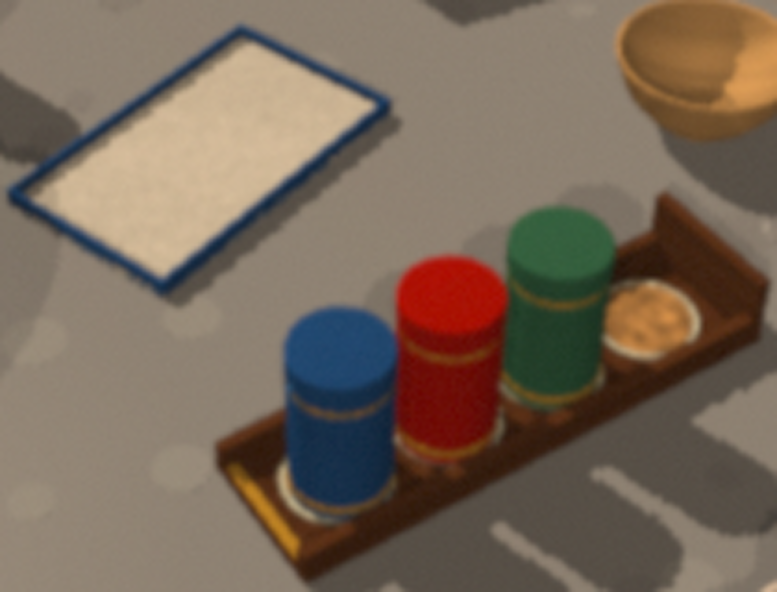

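In the top crop, the tray rim corners are at (47,158), (257,121), (320,466) and (111,507), the fourth pad is at (643,148), and the lane's front corners are at (516,556) and (664,577). In the side crop, the tray corners are at (240,27), (390,103), (163,291) and (12,194), and the pad is at (648,320). I'll convert these to world points.

```bash
cat >> h.py <<'E'
def ray(n,u,v,z):
    c=arm.calibration(n);K,R,t=c["intrinsics"],np.array(c["R"]),np.array(c["t"])
    o=-R.T@t; g=R.T@np.linalg.solve(K,[u,v,1]); return o+g*(z-o[2])/g[2]
def tri(a,b):
    A=[];B=[]
    for n,(u,v) in(("top",a),("side",b)):
        c=arm.calibration(n);P=c["intrinsics"]@np.c_[c["R"],c["t"]]; A+=[P]
    X=cv2.triangulatePoints(A[0],A[1],np.array(a,float),np.array(b,float)); return (X[:3]/X[3]).ravel()
E
python3 - <<'E'
from h import *
np.set_printoptions(precision=4,suppress=True)
T=lambda x,y:(255+(x+.5)/4-.5,195+(y+.5)/4-.5)
S=lambda x,y:(220+(x+.5)/3.7-.5,215+(y+.5)/3.7-.5)
tr=[(47,158),(257,121),(320,466),(111,507)]; ts=[(240,27),(390,103),(163,291),(12,194)]
# order: left-back, right-back, right-front, left-front
for nm,a,b in [("LB",tr[0],ts[0]),("RB",tr[1],ts[1]),("RF",tr[2],ts[2]),("LF",tr[3],ts[3])]:
    print(nm,tri(T(*a),S(*b)),ray("top",*T(*a),.012)[:2],ray("side",*S(*b),.012)[:2])
C=[sum(ray("top",*T(*a),.012) for a in tr)/4,sum(ray("side",*S(*b),.012) for b in ts)/4];print("tray c",*C)
for n,f,q in(("top",T,tr),("side",S,ts)):
    P=[ray(n,*f(*a),.012) for a in q]; d1=P[0]-P[3];d2=P[1]-P[2];print("yaw",[np.arctan2(d[1],d[0]) for d in(d1,d2)],[np.linalg.norm(d) for d in(d1,d2,P[0]-P[1])])
print("pad4",tri(T(643,148),S(648,320)),ray("top",*T(643,148),.006),ray("side",*S(648,320),.006))
print("front corners top",ray("top",*T(516,556),.026),ray("top",*T(664,577),.026)," back", ray("top",*T(585,58),.051),ray("top",*T(736,77),.051))
print("front corners side",ray("side",*S(218,447),.026),ray("side",*S(306,562),.026))
# tins axis sides
for n in("top","side"):
    d=np.load(f"pics/{n}0.npy");p=cv2.imread(f"pics/{n}0.png")[:,:,::-1].copy();W=world(n,p,d)
    for nm,(u,v) in (dict(bowl=(375,160),tongs=(160,295),cream=(515,292),floor=(303,275)) if n=="top" else dict(bowl=(411,222),cream=(441,380),floor=(275,257))).items(): print(n,nm,W[v,u])
    m=(W[...,2]>.06)&(W[...,2]<.12);
E
```

```text
LB [0.6338 0.2115 0.0073] [0.6337 0.2109] [0.6297 0.2067]
RB [0.6522 0.093  0.0078] [0.6521 0.0928] [0.6484 0.0895]
RF [0.4579 0.0617 0.0038] [0.4589 0.0617] [0.4529 0.0552]
LF [0.4388 0.1782 0.0065] [0.4386 0.1783] [0.4367 0.1719]
tray c [0.5458 0.1359 0.012 ] [0.5419 0.1308 0.012 ]
yaw [np.float64(0.16536387027967234), np.float64(0.15995963565961122)] [np.float64(0.19777229029804422), np.float64(0.19567583591172966), np.float64(0.11947750456287543)]
yaw [np.float64(0.17814690214479642), np.float64(0.17346563913626448)] [np.float64(0.19613225294549683), np.float64(0.1985322261765263), np.float64(0.11866341958837993)]
pad4 [ 0.6334 -0.125   0.0037] [ 0.6329 -0.1243  0.006 ] [ 0.6319 -0.1266  0.006 ]
front corners top [ 0.4087 -0.0445  0.026 ] [ 0.3956 -0.1254  0.026 ]  back [ 0.6797 -0.0861  0.051 ] [ 0.6677 -0.1679  0.051 ]
front corners side [ 0.4011 -0.056   0.026 ] [ 0.3888 -0.1336  0.026 ]
top bowl [ 0.7966 -0.037   0.0102]
top tongs [0.5021 0.4531 0.0012]
top cream [ 0.4928 -0.344   0.0053]
top floor [0.5405 0.1307 0.0057]
side bowl [ 0.8255 -0.0038  0.0316]
side cream [ 0.5133 -0.3143  0.0607]
side floor [0.5425 0.133  0.0032]
```

Both views agree to about 4 mm. Averaged values:
- **Lane:** centre near (0.536, -0.110), yaw -9°.
- **Pads, front to back:** (0.441,-0.095), (0.504,-0.105), (0.568,-0.115), (0.631,-0.125).
- **Tray:** centre (0.544, 0.1335).
- **Heights:** the lids come out at 0.098, which matches 6 + 92 mm.

I'm moving toward blue now.

Call:
step_arm([
  {"linear": [-0.0293, -0.0342, 0], "twist": -2},
  {"linear": [-0.0586, -0.0684, 0], "twist": -4},
  {"linear": [-0.088, -0.1026, 0], "twist": -5.8},
  {"linear": [-0.117, -0.137, 0], "twist": -5.8},
  {"linear": [-0.146, -0.171, 0], "twist": -5.8},
], jaw=0.093)

```text
time: 0.6
tool_pos: [0.2383, 0.3273, 0.2185]
tcp_rot: [-0.0, 0.078, 0.997, -0.0]
wrist_force: [1.1, 0.0, 0.1]
gripper_width: 0.0929
finger_force: 0.0
```

Call:
step_arm([
  {"linear": [-0.0268, -0.0388, 0], "twist": 0},
  {"linear": [-0.0536, -0.0776, 0], "twist": 0},
  {"linear": [-0.08, -0.1164, 0], "twist": 0},
  {"linear": [-0.107, -0.155, 0], "twist": 0},
  {"linear": [-0.134, -0.194, 0], "twist": 0},
])

```text
time: 1.1
tool_pos: [0.3403, 0.1146, 0.2187]
tcp_rot: [0.0, 0.079, 0.997, 0.0]
wrist_force: [0.9, 1.1, -0.3]
gripper_width: 0.0933
finger_force: 0.0
```

Call:
step_arm([
  {"linear": [-0.0268, -0.0388, 0], "twist": 0},
  {"linear": [-0.0536, -0.0776, 0], "twist": 0},
  {"linear": [-0.08, -0.1164, 0], "twist": 0},
  {"linear": [-0.134, -0.194, 0], "twist": 0},
  {"linear": [-0.134, -0.194, 0], "twist": 0},
])

```text
time: 1.6
tool_pos: [0.4423, -0.0986, 0.2185]
tcp_rot: [0.0, 0.079, 0.997, 0.0]
wrist_force: [1.4, 0.5, -0.7]
gripper_width: 0.0931
finger_force: 0.0
```

Call:
step_arm([
  {"linear": [0, 0.002, 0.045], "twist": 0},
  {"linear": [0, 0.002, 0.09], "twist": 0},
  {"linear": [0, 0.002, 0.13], "twist": 0},
  {"linear": [0, 0.002, 0.155], "twist": 0},
  {"linear": [0, 0.002, 0.163], "twist": 0},
])

```text
time: 2.1
tool_pos: [0.4407, -0.0938, 0.0534]
tcp_rot: [-0.002, 0.079, 0.997, 0.001]
wrist_force: [0.1, -0.1, 0.7]
gripper_width: 0.0928
finger_force: 0.0
```

Run:
```python
from h import *
p,d=arm.camera("side"); cv2.imwrite("pics/s1.png",cv2.resize(p[180:420,180:480,::-1],None,fx=2.5,fy=2.5,interpolation=cv2.INTER_CUBIC))
```

```text
(no output)
```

View pics/s1.png

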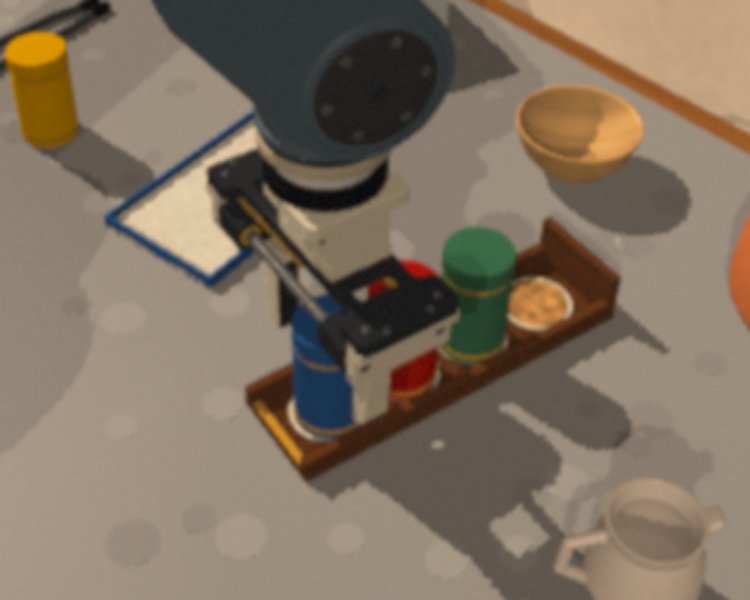

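The fingers straddle blue, with the right finger at (372,390) and the blue tin at (325,370), clear of the rails and of red. Closing.

Call:
step_arm([
  {"linear": [0, 0, 0]},
  {"linear": [0, 0, 0]},
  {"linear": [0, 0, 0]},
  {"linear": [0, 0, 0]},
  {"linear": [0, 0, 0]},
], jaw=0.045)

```text
validation failed for argument at $.in...
```

Call:
step_arm([
  {"linear": [0, 0, 0], "twist": 0},
  {"linear": [0, 0, 0], "twist": 0},
  {"linear": [0, 0, 0], "twist": 0},
  {"linear": [0, 0, 0], "twist": 0},
  {"linear": [0, 0, 0], "twist": 0},
], jaw=0.045)

```text
time: 2.65
tool_pos: [0.4425, -0.0943, 0.0561]
tcp_rot: [0.0, 0.079, 0.997, -0.0]
wrist_force: [0.0, -0.3, 0.7]
gripper_width: 0.0574
finger_force: 0.0
```

Call:
step_arm([
  {"linear": [0, 0, 0], "twist": 0},
  {"linear": [0, 0, 0], "twist": 0},
  {"linear": [0, 0, 0], "twist": 0},
], jaw=0.045)

```text
time: 2.95
tool_pos: [0.4424, -0.0944, 0.0559]
tcp_rot: [0.0, 0.079, 0.997, -0.0]
wrist_force: [-1.0, -0.4, 5.4]
gripper_width: 0.0517
finger_force: 30.0
```

Call:
step_arm([
  {"linear": [0, 0, -0.02], "twist": 0},
  {"linear": [0, 0, -0.05], "twist": 0},
  {"linear": [0, 0, -0.08], "twist": 0},
  {"linear": [0, 0, -0.1], "twist": 0},
  {"linear": [0, 0, -0.1], "twist": 0},
])

```text
time: 3.45
tool_pos: [0.4432, -0.0945, 0.1575]
tcp_rot: [0.002, 0.079, 0.997, -0.0]
wrist_force: [0.3, -0.3, -1.8]
gripper_width: 0.0518
finger_force: 30.0
```

Call:
step_arm([
  {"linear": [-0.004, 0.047, 0], "twist": 0},
  {"linear": [-0.008, 0.094, 0], "twist": 0},
  {"linear": [-0.013, 0.14, 0], "twist": 0},
  {"linear": [-0.018, 0.187, 0], "twist": 0},
  {"linear": [-0.022, 0.227, 0], "twist": 0},
])

```text
time: 3.95
tool_pos: [0.4991, 0.1287, 0.1539]
tcp_rot: [-0.001, 0.078, 0.997, -0.0]
wrist_force: [1.4, 0.3, -2.1]
gripper_width: 0.0517
finger_force: 30.0
```

Call:
step_arm([
  {"linear": [0, 0, 0.03], "twist": 0},
  {"linear": [0, 0, 0.06], "twist": 0},
  {"linear": [0, 0, 0.085], "twist": 0},
  {"linear": [0, 0, 0.095], "twist": 0},
  {"linear": [0, 0, 0.095], "twist": 0},
])

```text
time: 4.45
tool_pos: [0.4983, 0.1262, 0.0588]
tcp_rot: [-0.002, 0.079, 0.997, -0.0]
wrist_force: [0.5, -0.4, -1.3]
gripper_width: 0.0518
finger_force: 30.0
```

Call:
step_arm([
  {"linear": [0, 0, 0.003], "twist": 0},
  {"linear": [0, 0, 0.005], "twist": 0},
  {"linear": [0, 0, 0.005], "twist": 0},
  {"linear": [0, 0, 0.005], "twist": 0},
])

```text
time: 4.85
tool_pos: [0.4999, 0.1265, 0.0562]
tcp_rot: [0.0, 0.079, 0.997, 0.0]
wrist_force: [-0.3, -0.5, -1.4]
gripper_width: 0.0518
finger_force: 30.0
```

Call:
step_arm([
  {"linear": [0, 0, 0.001], "twist": 0},
  {"linear": [0, 0, 0.0015], "twist": 0},
  {"linear": [0, 0, 0.0015], "twist": 0},
])

```text
time: 5.15
tool_pos: [0.5, 0.1265, 0.0549]
tcp_rot: [0.0, 0.079, 0.997, 0.0]
wrist_force: [-2.0, -1.1, 7.1]
gripper_width: 0.0518
finger_force: 30.0
```

Call:
step_arm([
  {"linear": [0, 0, 0], "twist": 0},
  {"linear": [0, 0, 0], "twist": 0},
  {"linear": [0, 0, 0], "twist": 0},
  {"linear": [0, 0, 0], "twist": 0},
  {"linear": [0, 0, 0], "twist": 0},
], jaw=0.093)

```text
time: 5.65
tool_pos: [0.4995, 0.1265, 0.0541]
tcp_rot: [-0.0, 0.079, 0.997, -0.0]
wrist_force: [-0.3, 0.3, 0.6]
gripper_width: 0.087
finger_force: 0.0
```

Call:
step_arm([
  {"linear": [0, 0, -0.03], "twist": 0},
  {"linear": [0, 0, -0.07], "twist": 0},
  {"linear": [0, 0, -0.11], "twist": 0},
  {"linear": [0, 0, -0.11], "twist": 0},
], jaw=0.093)

```text
time: 6.05
tool_pos: [0.5019, 0.1269, 0.1688]
tcp_rot: [0.004, 0.079, 0.997, 0.001]
wrist_force: [0.6, 0.8, 0.0]
gripper_width: 0.093
finger_force: 0.0
```

Call:
step_arm([
  {"linear": [-0.008, -0.047, 0], "twist": 0},
  {"linear": [-0.016, -0.094, 0], "twist": 0},
  {"linear": [-0.024, -0.14, 0], "twist": 0},
  {"linear": [-0.032, -0.187, 0], "twist": 0},
  {"linear": [-0.04, -0.229, 0], "twist": 0},
])

```text
time: 6.55
tool_pos: [0.5026, -0.108, 0.1635]
tcp_rot: [-0.0, 0.079, 0.997, 0.0]
wrist_force: [1.1, 0.6, 0.2]
gripper_width: 0.0931
finger_force: 0.0
```

Call:
step_arm([
  {"linear": [0, 0, 0], "twist": 0},
  {"linear": [0, 0, 0], "twist": 0},
])

```text
time: 6.75
tool_pos: [0.5027, -0.1064, 0.1634]
tcp_rot: [-0.001, 0.08, 0.997, 0.0]
wrist_force: [-0.7, 0.7, 0.2]
gripper_width: 0.0928
finger_force: 0.0
```

Run:
```python
from h import *
for n in("side","top"):
    p,d=arm.camera(n);cv2.imwrite(f"pics/{n}2.png",p[:,:,::-1])
    for c,b in tins(n,p,d).items(): print(n,c,*[x for x in b if x[1][0]<.75])
```

```text
side green (np.int32(313), array([ 0.5645, -0.1196,  0.0243,  0.0985,  0.5644, -0.1282]))
side blue (np.int32(397), array([0.4982, 0.1226, 0.0254, 0.0977, 0.4972, 0.1206]))
side yellow (np.int32(338), array([0.4714, 0.3176, 0.0274, 0.0929, 0.469 , 0.3148]))
side red (np.int32(598), array([ 0.5017, -0.1076,  0.0256,  0.0987,  0.5005, -0.1089]))
top green (np.int32(334), array([ 0.567 , -0.114 ,  0.025 ,  0.0993,  0.5713, -0.1101]))
top blue (np.int32(396), array([0.5022, 0.1265, 0.0236, 0.0985, 0.502 , 0.1263]))
top yellow (np.int32(468), array([0.4716, 0.3185, 0.0256, 0.0939, 0.4722, 0.3184]))
top red
```

Blue stands on the tray (top at 0.098), and the camera average matches the robot to about 2 mm. Now red.

Call:
step_arm([
  {"linear": [0, 0.0005, 0.04], "twist": 0},
  {"linear": [0, 0.0005, 0.08], "twist": 0},
  {"linear": [0, 0.0005, 0.1], "twist": 0},
  {"linear": [0, 0.0005, 0.108], "twist": 0},
  {"linear": [0, 0.0005, 0.108], "twist": 0},
])

```text
time: 7.35
tool_pos: [0.503, -0.1045, 0.0556]
tcp_rot: [-0.001, 0.078, 0.997, 0.0]
wrist_force: [0.7, 0.6, 0.7]
gripper_width: 0.093
finger_force: 0.0
```

Call:
step_arm([
  {"linear": [0, 0, 0], "twist": 0},
  {"linear": [0, 0, 0], "twist": 0},
  {"linear": [0, 0, 0], "twist": 0},
  {"linear": [0, 0, 0], "twist": 0},
  {"linear": [0, 0, 0], "twist": 0},
], jaw=0.045)

```text
time: 7.85
tool_pos: [0.5034, -0.1056, 0.0565]
tcp_rot: [0.0, 0.079, 0.997, -0.0]
wrist_force: [0.5, 1.4, 0.2]
gripper_width: 0.0578
finger_force: 0.0
```

Call:
step_arm([
  {"linear": [0, 0, 0], "twist": 0},
  {"linear": [0, 0, 0], "twist": 0},
  {"linear": [0, 0, 0], "twist": 0},
])

```text
time: 8.15
tool_pos: [0.5033, -0.1055, 0.0563]
tcp_rot: [0.0, 0.079, 0.997, -0.0]
wrist_force: [-0.1, -0.1, 3.3]
gripper_width: 0.0517
finger_force: 30.0
```

Call:
step_arm([
  {"linear": [0, 0, -0.02], "twist": 0},
  {"linear": [0, 0, -0.05], "twist": 0},
  {"linear": [0, 0, -0.09], "twist": 0},
  {"linear": [0, 0, -0.11], "twist": 0},
  {"linear": [0, 0, -0.11], "twist": 0},
])

```text
time: 8.65
tool_pos: [0.5043, -0.1058, 0.1684]
tcp_rot: [0.002, 0.079, 0.997, -0.0]
wrist_force: [0.1, -0.0, -2.2]
gripper_width: 0.0516
finger_force: 30.0
```

Call:
step_arm([
  {"linear": [-0.008, 0.045, 0], "twist": 0},
  {"linear": [-0.016, 0.09, 0], "twist": 0},
  {"linear": [-0.024, 0.135, 0], "twist": 0},
  {"linear": [-0.032, 0.18, 0], "twist": 0},
  {"linear": [-0.04, 0.225, 0], "twist": 0},
])

```text
time: 9.15
tool_pos: [0.5776, 0.1122, 0.164]
tcp_rot: [-0.001, 0.079, 0.997, -0.0]
wrist_force: [0.7, -0.6, -1.3]
gripper_width: 0.0513
finger_force: 30.0
```

Call:
step_arm([
  {"linear": [-0.006, 0.032, 0], "twist": 0},
  {"linear": [-0.006, 0.032, 0], "twist": 0},
  {"linear": [-0.006, 0.032, 0.03], "twist": 0},
  {"linear": [-0.006, 0.032, 0.06], "twist": 0},
  {"linear": [-0.006, 0.032, 0.085], "twist": 0},
])

```text
time: 9.65
tool_pos: [0.5875, 0.1403, 0.0779]
tcp_rot: [-0.002, 0.079, 0.997, -0.0]
wrist_force: [-0.1, 1.1, -1.6]
gripper_width: 0.052
finger_force: 30.0
```

Call:
step_arm([
  {"linear": [0, 0, 0.015], "twist": 0},
  {"linear": [0, 0, 0.022], "twist": 0},
  {"linear": [0, 0, 0.026], "twist": 0},
  {"linear": [0, 0, 0.026], "twist": 0},
  {"linear": [0, 0, 0.026], "twist": 0},
])

```text
time: 10.15
tool_pos: [0.5895, 0.1411, 0.0559]
tcp_rot: [0.001, 0.079, 0.997, 0.0]
wrist_force: [-0.2, -1.1, -2.7]
gripper_width: 0.0514
finger_force: 30.0
```

Call:
step_arm([
  {"linear": [0, 0, 0.0012], "twist": 0},
  {"linear": [0, 0, 0.0012], "twist": 0},
  {"linear": [0, 0, 0.0012], "twist": 0},
])

```text
time: 10.45
tool_pos: [0.5896, 0.1412, 0.0552]
tcp_rot: [0.001, 0.079, 0.997, 0.0]
wrist_force: [-1.9, -1.1, 6.5]
gripper_width: 0.0514
finger_force: 30.0
```

Call:
step_arm([
  {"linear": [0, 0, 0], "twist": 0},
  {"linear": [0, 0, 0], "twist": 0},
  {"linear": [0, 0, 0], "twist": 0},
  {"linear": [0, 0, 0], "twist": 0},
  {"linear": [0, 0, 0], "twist": 0},
], jaw=0.093)

```text
time: 10.95
tool_pos: [0.589, 0.1411, 0.0539]
tcp_rot: [-0.0, 0.079, 0.997, -0.0]
wrist_force: [-0.0, -0.9, 0.2]
gripper_width: 0.0867
finger_force: 0.0
```

Call:
step_arm([
  {"linear": [0, 0, -0.03], "twist": 0},
  {"linear": [0, 0, -0.07], "twist": 0},
  {"linear": [0, 0, -0.11], "twist": 0},
  {"linear": [0, 0, -0.11], "twist": 0},
])

```text
time: 11.35
tool_pos: [0.5914, 0.1416, 0.1693]
tcp_rot: [0.004, 0.079, 0.997, 0.001]
wrist_force: [-0.1, 0.1, 0.6]
gripper_width: 0.093
finger_force: 0.0
```

Call:
step_arm([
  {"linear": [-0.003, -0.045, 0], "twist": 0},
  {"linear": [-0.006, -0.09, 0], "twist": 0},
  {"linear": [-0.009, -0.135, 0], "twist": 0},
  {"linear": [-0.012, -0.18, 0], "twist": 0},
  {"linear": [-0.014, -0.225, 0], "twist": 0},
])

```text
time: 11.85
tool_pos: [0.5669, -0.085, 0.1632]
tcp_rot: [-0.0, 0.079, 0.997, 0.0]
wrist_force: [0.9, -0.3, 0.7]
gripper_width: 0.093
finger_force: 0.0
```

Call:
step_arm([
  {"linear": [-0.002, -0.033, 0], "twist": 0},
  {"linear": [-0.002, -0.033, 0], "twist": 0},
  {"linear": [-0.002, -0.033, 0], "twist": 0},
])

```text
time: 12.15
tool_pos: [0.564, -0.1163, 0.1633]
tcp_rot: [-0.0, 0.079, 0.997, 0.0]
wrist_force: [0.3, 0.1, 0.6]
gripper_width: 0.0929
finger_force: 0.0
```

Run:
```python
from h import *
for n in("side","top"):
    p,d=arm.camera(n);cv2.imwrite(f"pics/{n}3.png",p[:,:,::-1])
    for c,b in tins(n,p,d).items(): print(n,c,*[x for x in b if x[1][0]<.75])
print(arm.sense()["tool_pos"])
```

```text
side green (np.int32(504), array([ 0.565 , -0.1178,  0.0259,  0.0986,  0.5622, -0.1198]))
side blue (np.int32(397), array([0.4994, 0.1224, 0.0257, 0.0978, 0.4974, 0.1206]))
side yellow (np.int32(337), array([0.4706, 0.3167, 0.0267, 0.0927, 0.4692, 0.3148]))
side red (np.int32(349), array([0.5884, 0.1377, 0.0257, 0.0976, 0.5859, 0.136 ]))
top green
top blue (np.int32(401), array([0.5023, 0.1265, 0.0237, 0.0986, 0.5021, 0.1263]))
top yellow (np.int32(470), array([0.472 , 0.3188, 0.0259, 0.0936, 0.4723, 0.3184]))
top red (np.int32(386), array([0.5906, 0.1415, 0.0235, 0.0987, 0.5906, 0.1416]))
[ 0.56424616 -0.11511093  0.16353617]
```

View pics/side3.png

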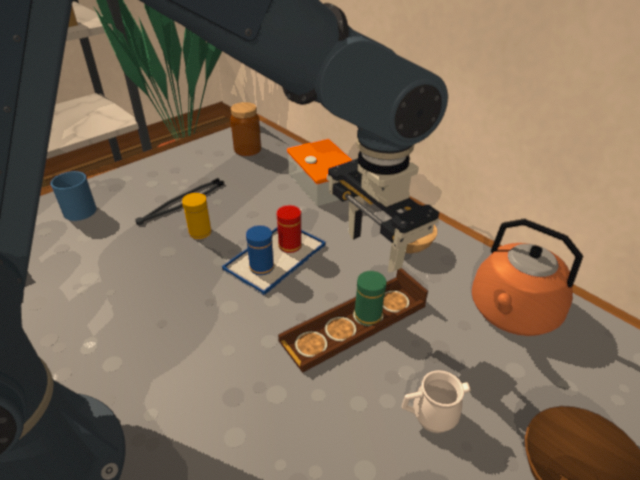

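Red and blue stand on the tray and the gripper hovers over green. Pads 1 and 2 are now bare, at about (311,344) and (340,329). I'll zoom in to fix the pad positions.

Run:
```python
import cv2
p=cv2.imread("pics/side3.png")[270:370,275:435]; cv2.imwrite("pics/c3.png",cv2.resize(p,None,fx=5,fy=5,interpolation=cv2.INTER_CUBIC))
```

```text
(no output)
```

View pics/c3.png

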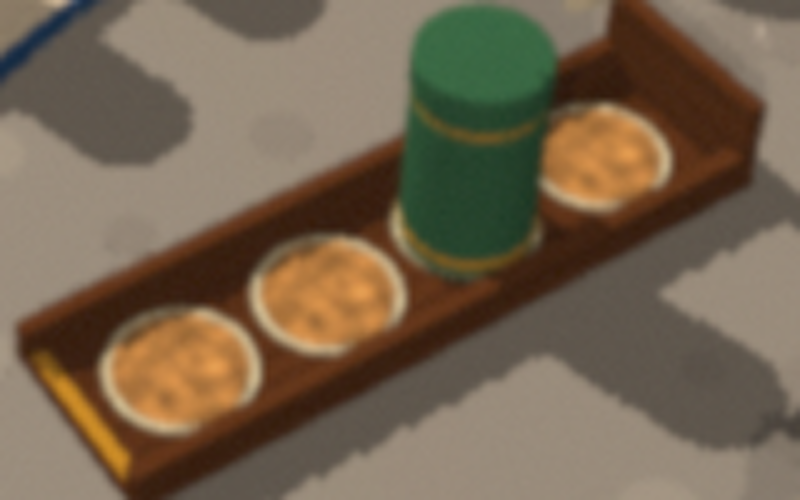

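Pad centres in the crop are P1 (181,370), P2 (328,294) and P4 (597,157).

Run:
```python
from h import *
P=[ray("side",275+(x+.5)/5-.5,270+(y+.5)/5-.5,.006)[:2] for x,y in((181,370),(328,294),(597,157))]
print(np.round(P,4),np.linalg.norm(P[1]-P[0]),np.linalg.norm(P[2]-P[0]),[np.arctan2(*(P[i]-P[0])[::-1]) for i in(1,2)])
for x,y in((643,148),): print(ray("top",255+(x+.5)/4-.5,195+(y+.5)/4-.5,.006))
```

```text
[[ 0.4418 -0.0951]
 [ 0.5051 -0.105 ]
 [ 0.631  -0.1254]] 0.06408237167798599 0.19164548987370028 [np.float64(-0.15396329048038823), np.float64(-0.15841617100293276)]
[ 0.63291833 -0.12429187  0.006     ]
```

Call:
step_arm([
  {"linear": [0, 0, 0.04], "twist": 0},
  {"linear": [0, 0, 0.08], "twist": 0},
  {"linear": [0, 0, 0.1], "twist": 0},
  {"linear": [0, 0, 0.108], "twist": 0},
  {"linear": [0, 0, 0.108], "twist": 0},
])

```text
time: 12.75
tool_pos: [0.5641, -0.1152, 0.0554]
tcp_rot: [-0.001, 0.078, 0.997, 0.0]
wrist_force: [0.7, -0.0, -0.2]
gripper_width: 0.0933
finger_force: 0.0
```

Call:
step_arm([
  {"linear": [0, 0, 0], "twist": 0},
  {"linear": [0, 0, 0], "twist": 0},
  {"linear": [0, 0, 0], "twist": 0},
  {"linear": [0, 0, 0], "twist": 0},
  {"linear": [0, 0, 0], "twist": 0},
], jaw=0.045)

```text
time: 13.25
tool_pos: [0.5644, -0.1162, 0.0563]
tcp_rot: [0.0, 0.079, 0.997, -0.0]
wrist_force: [0.8, 0.6, 0.3]
gripper_width: 0.0577
finger_force: 0.0
```

Call:
step_arm([
  {"linear": [0, 0, 0], "twist": 0},
  {"linear": [0, 0, 0], "twist": 0},
  {"linear": [0, 0, 0], "twist": 0},
])

```text
time: 13.55
tool_pos: [0.5644, -0.1162, 0.0561]
tcp_rot: [0.0, 0.079, 0.997, -0.0]
wrist_force: [0.8, 0.0, 1.9]
gripper_width: 0.0517
finger_force: 30.0
```

Call:
step_arm([
  {"linear": [0, 0, -0.02], "twist": 0},
  {"linear": [0, 0, -0.05], "twist": 0},
  {"linear": [0, 0, -0.06], "twist": 0},
  {"linear": [0, 0, -0.06], "twist": 0},
])

```text
time: 13.95
tool_pos: [0.5648, -0.1164, 0.1168]
tcp_rot: [0.001, 0.079, 0.997, -0.0]
wrist_force: [-0.2, 0.2, -1.8]
gripper_width: 0.0519
finger_force: 30.0
```

Call:
step_arm([
  {"linear": [0.035, 0.003, 0], "twist": 0},
  {"linear": [0.075, 0.003, 0], "twist": 0},
  {"linear": [0.11, 0.003, 0], "twist": 0},
  {"linear": [0.1245, 0.003, 0], "twist": 0},
  {"linear": [0.1245, 0.003, 0], "twist": 0},
])

```text
time: 14.45
tool_pos: [0.4396, -0.0932, 0.1148]
tcp_rot: [-0.001, 0.079, 0.997, 0.0]
wrist_force: [0.8, -0.2, -1.6]
gripper_width: 0.0519
finger_force: 30.0
```

Call:
step_arm([
  {"linear": [0, 0, 0.025], "twist": 0},
  {"linear": [0, 0, 0.045], "twist": 0},
  {"linear": [0, 0, 0.055], "twist": 0},
  {"linear": [0, 0, 0.059], "twist": 0},
  {"linear": [0, 0, 0.059], "twist": 0},
])

```text
time: 14.95
tool_pos: [0.4422, -0.0937, 0.0567]
tcp_rot: [-0.0, 0.079, 0.997, 0.0]
wrist_force: [0.4, -0.0, -1.5]
gripper_width: 0.0517
finger_force: 30.0
```

Call:
step_arm([
  {"linear": [0, 0, 0.0005], "twist": 0},
  {"linear": [0, 0, 0.0013], "twist": 0},
  {"linear": [0, 0, 0.0013], "twist": 0},
  {"linear": [0, 0, 0.0013], "twist": 0},
])

```text
time: 15.35
tool_pos: [0.442, -0.0938, 0.0558]
tcp_rot: [0.0, 0.079, 0.997, -0.0]
wrist_force: [0.6, -0.3, -2.1]
gripper_width: 0.0515
finger_force: 30.0
```

Call:
step_arm([
  {"linear": [0, 0, 0.0006], "twist": 0},
  {"linear": [0, 0, 0.0006], "twist": 0},
])

```text
time: 15.55
tool_pos: [0.4421, -0.0937, 0.0558]
tcp_rot: [0.0, 0.079, 0.997, -0.0]
wrist_force: [-1.6, 0.7, 10.0]
gripper_width: 0.0517
finger_force: 30.0
```

Call:
step_arm([
  {"linear": [0, 0, 0], "twist": 0},
  {"linear": [0, 0, 0], "twist": 0},
  {"linear": [0, 0, 0], "twist": 0},
  {"linear": [0, 0, 0], "twist": 0},
  {"linear": [0, 0, 0], "twist": 0},
], jaw=0.093)

```text
time: 16.05
tool_pos: [0.4418, -0.0937, 0.055]
tcp_rot: [-0.0, 0.079, 0.997, 0.0]
wrist_force: [0.5, -0.4, -0.7]
gripper_width: 0.0872
finger_force: 0.0
```

Call:
step_arm([
  {"linear": [0, 0, -0.03], "twist": 0},
  {"linear": [0, 0, -0.07], "twist": 0},
  {"linear": [0, 0, -0.11], "twist": 0},
  {"linear": [0, 0, -0.11], "twist": 0},
])

```text
time: 16.45
tool_pos: [0.444, -0.0944, 0.1693]
tcp_rot: [0.004, 0.079, 0.997, -0.001]
wrist_force: [0.4, 0.8, -1.2]
gripper_width: 0.0931
finger_force: 0.0
```

Call:
step_arm([
  {"linear": [-0.005, 0.047, 0], "twist": 0},
  {"linear": [-0.01, 0.094, 0], "twist": 0},
  {"linear": [-0.015, 0.14, 0], "twist": 0},
  {"linear": [-0.02, 0.185, 0], "twist": 0},
  {"linear": [-0.023, 0.227, 0], "twist": 0},
])

```text
time: 16.95
tool_pos: [0.5001, 0.1289, 0.1643]
tcp_rot: [-0.0, 0.079, 0.997, -0.0]
wrist_force: [0.2, -0.9, 0.5]
gripper_width: 0.093
finger_force: 0.0
```

Run:
```python
from h import *
for n in("side","top"):
    p,d=arm.camera(n);cv2.imwrite(f"pics/{n}4.png",p[:,:,::-1])
    for c,b in tins(n,p,d).items(): print(n,c,*[x for x in b if x[1][0]<.75])
print(arm.sense()["tool_pos"])
```

```text
side green (np.int32(606), array([ 0.4431, -0.0963,  0.0256,  0.0987,  0.4413, -0.0979]))
side blue (np.int32(397), array([0.4989, 0.1219, 0.0255, 0.0976, 0.4973, 0.1205]))
side yellow (np.int32(340), array([0.4686, 0.3175, 0.0282, 0.0929, 0.4689, 0.3145]))
side red (np.int32(352), array([0.5872, 0.1376, 0.026 , 0.0977, 0.5861, 0.1359]))
top green (np.int32(452), array([ 0.4454, -0.0926,  0.0249,  0.0994,  0.4461, -0.0922]))
top blue
top yellow (np.int32(482), array([0.4714, 0.3186, 0.0264, 0.0937, 0.4723, 0.3182]))
top red (np.int32(387), array([0.5898, 0.1416, 0.0238, 0.0987, 0.5902, 0.1416]))
[0.50040159 0.13061442 0.16415229]
```

Call:
step_arm([
  {"linear": [0, 0, 0.04], "twist": 0},
  {"linear": [0, 0, 0.08], "twist": 0},
  {"linear": [0, 0, 0.1], "twist": 0},
  {"linear": [0, 0, 0.109], "twist": 0},
  {"linear": [0, 0, 0.109], "twist": 0},
])

```text
time: 17.55
tool_pos: [0.4995, 0.1263, 0.0551]
tcp_rot: [-0.001, 0.079, 0.997, -0.0]
wrist_force: [-0.1, -0.2, 0.7]
gripper_width: 0.0931
finger_force: 0.0
```

Call:
step_arm([
  {"linear": [0, 0, 0], "twist": 0},
  {"linear": [0, 0, 0], "twist": 0},
  {"linear": [0, 0, 0], "twist": 0},
  {"linear": [0, 0, 0], "twist": 0},
  {"linear": [0, 0, 0], "twist": 0},
], jaw=0.045)

```text
time: 18.05
tool_pos: [0.5003, 0.1269, 0.0564]
tcp_rot: [0.0, 0.079, 0.997, 0.0]
wrist_force: [0.3, 0.4, 0.1]
gripper_width: 0.0577
finger_force: 0.0
```

Call:
step_arm([
  {"linear": [0, 0, 0], "twist": 0},
  {"linear": [0, 0, 0], "twist": 0},
  {"linear": [0, 0, 0], "twist": 0},
])

```text
time: 18.35
tool_pos: [0.5002, 0.1269, 0.0562]
tcp_rot: [0.0, 0.079, 0.997, -0.0]
wrist_force: [-0.5, 0.2, 2.8]
gripper_width: 0.0517
finger_force: 29.9
```

Call:
step_arm([
  {"linear": [0, 0, -0.02], "twist": 0},
  {"linear": [0, 0, -0.06], "twist": 0},
  {"linear": [0, 0, -0.1], "twist": 0},
  {"linear": [0, 0, -0.125], "twist": 0},
  {"linear": [0, 0, -0.125], "twist": 0},
])

```text
time: 18.85
tool_pos: [0.5016, 0.1272, 0.184]
tcp_rot: [0.003, 0.079, 0.997, 0.001]
wrist_force: [0.5, -0.1, -2.1]
gripper_width: 0.0514
finger_force: 29.9
```

Call:
step_arm([
  {"linear": [-0.008, -0.045, 0], "twist": 0},
  {"linear": [-0.016, -0.09, 0], "twist": 0},
  {"linear": [-0.026, -0.135, 0], "twist": 0},
  {"linear": [-0.036, -0.18, 0], "twist": 0},
  {"linear": [-0.041, -0.227, 0], "twist": 0},
])

```text
time: 19.35
tool_pos: [0.5044, -0.1053, 0.1794]
tcp_rot: [-0.001, 0.079, 0.997, 0.0]
wrist_force: [0.7, 0.6, -0.9]
gripper_width: 0.0515
finger_force: 29.9
```

Call:
step_arm([
  {"linear": [0, 0, 0], "twist": 0},
  {"linear": [0, 0, 0], "twist": 0},
  {"linear": [0, 0, 0.02], "twist": 0},
  {"linear": [0, 0, 0.05], "twist": 0},
  {"linear": [0, 0, 0.06], "twist": 0},
])

```text
time: 19.85
tool_pos: [0.5034, -0.1019, 0.1182]
tcp_rot: [-0.002, 0.078, 0.997, 0.001]
wrist_force: [-0.9, -0.8, -1.4]
gripper_width: 0.0514
finger_force: 29.9
```

Call:
step_arm([
  {"linear": [0, 0, 0.02], "twist": 0},
  {"linear": [0, 0, 0.045], "twist": 0},
  {"linear": [0, 0, 0.059], "twist": 0},
  {"linear": [0, 0, 0.0625], "twist": 0},
  {"linear": [0, 0, 0.0625], "twist": 0},
])

```text
time: 20.35
tool_pos: [0.5051, -0.1031, 0.0586]
tcp_rot: [-0.0, 0.078, 0.997, 0.0]
wrist_force: [-0.0, -0.5, -1.5]
gripper_width: 0.0517
finger_force: 29.9
```

Call:
step_arm([
  {"linear": [0, 0, 0.001], "twist": 0},
  {"linear": [0, 0, 0.0015], "twist": 0},
  {"linear": [0, 0, 0.0015], "twist": 0},
])

```text
time: 20.65
tool_pos: [0.5052, -0.1038, 0.0575]
tcp_rot: [0.0, 0.079, 0.997, -0.0]
wrist_force: [0.2, 0.0, -1.4]
gripper_width: 0.0517
finger_force: 29.9
```

Call:
step_arm([
  {"linear": [0, 0, 0.001], "twist": 0},
  {"linear": [0, 0, 0.001], "twist": 0},
])

```text
time: 20.85
tool_pos: [0.5055, -0.104, 0.057]
tcp_rot: [0.001, 0.079, 0.997, -0.0]
wrist_force: [-2.4, -1.1, 7.4]
gripper_width: 0.0513
finger_force: 30.0
```

Call:
step_arm([
  {"linear": [0, 0, 0], "twist": 0},
  {"linear": [0, 0, 0], "twist": 0},
  {"linear": [0, 0, 0], "twist": 0},
  {"linear": [0, 0, 0], "twist": 0},
  {"linear": [0, 0, 0], "twist": 0},
], jaw=0.093)

```text
time: 21.35
tool_pos: [0.505, -0.1037, 0.056]
tcp_rot: [-0.0, 0.079, 0.997, -0.0]
wrist_force: [-1.4, 0.7, 0.3]
gripper_width: 0.0872
finger_force: 0.0
```

Call:
step_arm([
  {"linear": [0, 0, -0.03], "twist": 0},
  {"linear": [0, 0, -0.07], "twist": 0},
  {"linear": [0, 0, -0.11], "twist": 0},
  {"linear": [0, 0, -0.11], "twist": 0},
])

```text
time: 21.75
tool_pos: [0.5073, -0.1044, 0.1707]
tcp_rot: [0.004, 0.079, 0.997, -0.001]
wrist_force: [0.8, 0.6, -0.4]
gripper_width: 0.0929
finger_force: 0.0
```

Call:
step_arm([
  {"linear": [-0.008, 0.045, 0], "twist": 0},
  {"linear": [-0.016, 0.09, 0], "twist": 0},
  {"linear": [-0.024, 0.135, 0], "twist": 0},
  {"linear": [-0.032, 0.18, 0], "twist": 0},
  {"linear": [-0.04, 0.225, 0], "twist": 0},
])

```text
time: 22.25
tool_pos: [0.5799, 0.1141, 0.1652]
tcp_rot: [-0.0, 0.079, 0.997, -0.0]
wrist_force: [0.5, -0.2, 0.3]
gripper_width: 0.093
finger_force: 0.0
```

Call:
step_arm([
  {"linear": [-0.005, 0.03, 0], "twist": 0},
  {"linear": [-0.005, 0.03, 0], "twist": 0},
  {"linear": [-0.005, 0.03, 0], "twist": 0},
])

```text
time: 22.55
tool_pos: [0.589, 0.1412, 0.165]
tcp_rot: [-0.001, 0.078, 0.997, -0.0]
wrist_force: [0.4, -1.2, -1.0]
gripper_width: 0.093
finger_force: 0.0
```

Run:
```python
from h import *
for n in("side","top"):
    p,d=arm.camera(n);cv2.imwrite(f"pics/{n}5.png",p[:,:,::-1])
    for c,b in tins(n,p,d).items(): print(n,c,*[x for x in b if x[1][0]<.75])
print(arm.sense()["tool_pos"])
```

```text
side green (np.int32(607), array([ 0.4429, -0.0965,  0.0249,  0.0986,  0.4411, -0.0983]))
side blue (np.int32(593), array([ 0.5039, -0.107 ,  0.0253,  0.0986,  0.5022, -0.1082]))
side yellow (np.int32(344), array([0.47  , 0.317 , 0.0272, 0.0929, 0.4694, 0.3145]))
side red (np.int32(352), array([0.5885, 0.1373, 0.0258, 0.0976, 0.5861, 0.1362]))
top green (np.int32(461), array([ 0.446 , -0.0923,  0.0247,  0.0992,  0.446 , -0.0922]))
top blue (np.int32(474), array([ 0.5065, -0.1032,  0.0254,  0.0993,  0.5068, -0.103 ]))
top yellow (np.int32(487), array([0.4714, 0.3182, 0.0261, 0.0937, 0.4721, 0.3183]))
top red
[0.58906482 0.14013302 0.16553579]
```

Call:
step_arm([
  {"linear": [0, 0, 0.04], "twist": 0},
  {"linear": [0, 0, 0.08], "twist": 0},
  {"linear": [0, 0, 0.1], "twist": 0},
  {"linear": [0, 0, 0.11], "twist": 0},
  {"linear": [0, 0, 0.11], "twist": 0},
])

```text
time: 23.15
tool_pos: [0.589, 0.1401, 0.0553]
tcp_rot: [-0.001, 0.079, 0.997, -0.0]
wrist_force: [0.1, 1.3, 0.7]
gripper_width: 0.0931
finger_force: 0.0
```

Call:
step_arm([
  {"linear": [0, 0, 0], "twist": 0},
  {"linear": [0, 0, 0], "twist": 0},
  {"linear": [0, 0, 0], "twist": 0},
  {"linear": [0, 0, 0], "twist": 0},
  {"linear": [0, 0, 0], "twist": 0},
], jaw=0.045)

```text
time: 23.65
tool_pos: [0.5896, 0.1411, 0.0564]
tcp_rot: [0.0, 0.079, 0.997, 0.0]
wrist_force: [-0.2, -0.2, -0.7]
gripper_width: 0.0579
finger_force: 0.0
```

Call:
step_arm([
  {"linear": [0, 0, 0], "twist": 0},
  {"linear": [0, 0, 0], "twist": 0},
  {"linear": [0, 0, 0], "twist": 0},
])

```text
time: 23.95
tool_pos: [0.5896, 0.1411, 0.0562]
tcp_rot: [0.0, 0.079, 0.997, 0.0]
wrist_force: [-0.6, 0.8, 2.3]
gripper_width: 0.0518
finger_force: 30.0
```

Call:
step_arm([
  {"linear": [0, 0, -0.02], "twist": 0},
  {"linear": [0, 0, -0.06], "twist": 0},
  {"linear": [0, 0, -0.1], "twist": 0},
  {"linear": [0, 0, -0.125], "twist": 0},
  {"linear": [0, 0, -0.125], "twist": 0},
])

```text
time: 24.45
tool_pos: [0.5909, 0.1413, 0.1844]
tcp_rot: [0.003, 0.079, 0.997, 0.001]
wrist_force: [-0.2, -0.0, -2.3]
gripper_width: 0.0518
finger_force: 30.0
```

Call:
step_arm([
  {"linear": [-0.004, -0.045, 0], "twist": 0},
  {"linear": [-0.008, -0.09, 0], "twist": 0},
  {"linear": [-0.012, -0.135, 0], "twist": 0},
  {"linear": [-0.016, -0.18, 0], "twist": 0},
  {"linear": [-0.019, -0.225, 0], "twist": 0},
])

```text
time: 24.95
tool_pos: [0.5718, -0.0858, 0.1792]
tcp_rot: [-0.001, 0.079, 0.997, 0.0]
wrist_force: [0.4, -0.5, -2.0]
gripper_width: 0.0513
finger_force: 30.0
```

Call:
step_arm([
  {"linear": [0, -0.03, 0], "twist": 0},
  {"linear": [0, -0.03, 0], "twist": 0},
  {"linear": [0, -0.03, 0.02], "twist": 0},
  {"linear": [0, -0.03, 0.05], "twist": 0},
  {"linear": [0, -0.03, 0.06], "twist": 0},
])

```text
time: 25.45
tool_pos: [0.5663, -0.1126, 0.1173]
tcp_rot: [-0.003, 0.079, 0.997, 0.001]
wrist_force: [-0.2, 1.9, -1.6]
gripper_width: 0.0517
finger_force: 30.0
```

Call:
step_arm([
  {"linear": [0, 0, 0.02], "twist": 0},
  {"linear": [0, 0, 0.045], "twist": 0},
  {"linear": [0, 0, 0.059], "twist": 0},
  {"linear": [0, 0, 0.0625], "twist": 0},
  {"linear": [0, 0, 0.0625], "twist": 0},
])

```text
time: 25.95
tool_pos: [0.5682, -0.1135, 0.0586]
tcp_rot: [-0.0, 0.079, 0.997, 0.0]
wrist_force: [-0.3, -0.8, -2.4]
gripper_width: 0.0514
finger_force: 30.0
```

Call:
step_arm([
  {"linear": [0, 0, 0.001], "twist": 0},
  {"linear": [0, 0, 0.002], "twist": 0},
  {"linear": [0, 0, 0.002], "twist": 0},
])

```text
time: 26.25
tool_pos: [0.5687, -0.1139, 0.0572]
tcp_rot: [0.001, 0.079, 0.997, -0.0]
wrist_force: [1.0, 0.1, 0.4]
gripper_width: 0.0517
finger_force: 30.0
```

Call:
step_arm([
  {"linear": [0, 0, 0.0006], "twist": 0},
  {"linear": [0, 0, 0.0006], "twist": 0},
])

```text
time: 26.45
tool_pos: [0.5688, -0.1139, 0.0572]
tcp_rot: [0.001, 0.079, 0.997, -0.0]
wrist_force: [-1.9, 0.6, 9.1]
gripper_width: 0.0516
finger_force: 30.0
```

Call:
step_arm([
  {"linear": [0, 0, 0], "twist": 0},
  {"linear": [0, 0, 0], "twist": 0},
  {"linear": [0, 0, 0], "twist": 0},
  {"linear": [0, 0, 0], "twist": 0},
  {"linear": [0, 0, 0], "twist": 0},
], jaw=0.093)

```text
time: 26.95
tool_pos: [0.5682, -0.1138, 0.0559]
tcp_rot: [-0.0, 0.079, 0.997, 0.0]
wrist_force: [-0.3, -0.3, -0.0]
gripper_width: 0.0872
finger_force: 0.0
```

Call:
step_arm([
  {"linear": [0, 0, -0.03], "twist": 0},
  {"linear": [0, 0, -0.07], "twist": 0},
  {"linear": [0, 0, -0.11], "twist": 0},
  {"linear": [0, 0, -0.11], "twist": 0},
])

```text
time: 27.35
tool_pos: [0.5706, -0.1144, 0.1711]
tcp_rot: [0.004, 0.079, 0.997, -0.001]
wrist_force: [1.2, -1.1, 0.0]
gripper_width: 0.093
finger_force: 0.0
```

Call:
step_arm([
  {"linear": [0.0165, 0.041, 0], "twist": 0},
  {"linear": [0.033, 0.082, 0], "twist": 0},
  {"linear": [0.0495, 0.123, 0], "twist": 0},
  {"linear": [0.066, 0.164, 0], "twist": 0},
  {"linear": [0.0823, 0.206, 0], "twist": 0},
])

```text
time: 27.85
tool_pos: [0.5183, 0.1041, 0.1653]
tcp_rot: [-0.0, 0.079, 0.997, -0.0]
wrist_force: [0.7, 0.4, 0.3]
gripper_width: 0.0934
finger_force: 0.0
```

Call:
step_arm([
  {"linear": [0.0165, 0.041, 0], "twist": 0},
  {"linear": [0.033, 0.082, 0], "twist": 0},
  {"linear": [0.0495, 0.123, 0], "twist": 0},
  {"linear": [0.066, 0.164, 0], "twist": 0},
  {"linear": [0.0823, 0.206, 0], "twist": 0},
])

```text
time: 28.35
tool_pos: [0.4694, 0.3205, 0.1652]
tcp_rot: [-0.0, 0.079, 0.997, -0.0]
wrist_force: [0.1, 0.7, 0.5]
gripper_width: 0.0929
finger_force: 0.0
```

Run:
```python
from h import *
for n in("side","top"):
    p,d=arm.camera(n);cv2.imwrite(f"pics/{n}6.png",p[:,:,::-1])
    for c,b in tins(n,p,d).items(): print(n,c,*[x for x in b if x[1][0]<.75])
print(arm.sense()["tool_pos"])
```

```text
side green (np.int32(609), array([ 0.4426, -0.0966,  0.0253,  0.0987,  0.4412, -0.0982]))
side blue (np.int32(568), array([ 0.503 , -0.1072,  0.0251,  0.0988,  0.5018, -0.1088]))
side yellow (np.int32(341), array([0.4701, 0.3171, 0.0276, 0.0928, 0.4691, 0.3148]))
side red (np.int32(544), array([ 0.5674, -0.1159,  0.0256,  0.0987,  0.5657, -0.1177]))
top green (np.int32(63), array([ 0.4512, -0.0899,  0.0186,  0.0995,  0.4529, -0.085 ]))
top blue (np.int32(427), array([ 0.5059, -0.1028,  0.0248,  0.0994,  0.5067, -0.1029]))
top yellow (np.int32(110), array([0.4873, 0.3197, 0.0201, 0.0932, 0.4889, 0.3185]))
top red (np.int32(393), array([ 0.5692, -0.1135,  0.0259,  0.0993,  0.5708, -0.1133]))
[0.46868897 0.32289953 0.16512586]
```

View pics/side6.png

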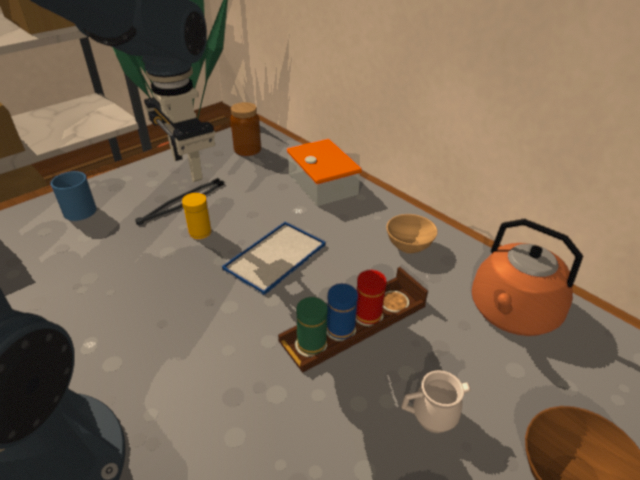

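Green, blue and red stand in the lane in that order, and the gripper hovers over yellow at (197,215). Picking yellow now.

Call:
step_arm([
  {"linear": [0, 0, 0], "twist": 0},
  {"linear": [0, 0, 0.04], "twist": 0},
  {"linear": [0, 0, 0.08], "twist": 0},
  {"linear": [0, 0, 0.105], "twist": 0},
  {"linear": [0, 0, 0.115], "twist": 0},
])

```text
time: 28.95
tool_pos: [0.4695, 0.317, 0.0484]
tcp_rot: [-0.002, 0.079, 0.997, -0.001]
wrist_force: [0.4, -0.3, -0.7]
gripper_width: 0.0927
finger_force: 0.0
```

Call:
step_arm([
  {"linear": [0, 0, 0], "twist": 0},
  {"linear": [0, 0, 0], "twist": 0},
  {"linear": [0, 0, 0], "twist": 0},
  {"linear": [0, 0, 0], "twist": 0},
  {"linear": [0, 0, 0], "twist": 0},
], jaw=0.045)

```text
time: 29.45
tool_pos: [0.4706, 0.3191, 0.0517]
tcp_rot: [0.0, 0.079, 0.997, 0.0]
wrist_force: [0.3, -0.3, -0.1]
gripper_width: 0.0578
finger_force: 0.0
```

Call:
step_arm([
  {"linear": [0, 0, 0], "twist": 0},
  {"linear": [0, 0, 0], "twist": 0},
  {"linear": [0, 0, 0], "twist": 0},
])

```text
time: 29.75
tool_pos: [0.4705, 0.3191, 0.0514]
tcp_rot: [0.0, 0.079, 0.997, 0.0]
wrist_force: [-1.6, -0.5, 6.0]
gripper_width: 0.052
finger_force: 30.0
```

Call:
step_arm([
  {"linear": [0, 0, -0.02], "twist": 0},
  {"linear": [0, 0, -0.06], "twist": 0},
  {"linear": [0, 0, -0.1], "twist": 0},
  {"linear": [0, 0, -0.135], "twist": 0},
  {"linear": [0, 0, -0.135], "twist": 0},
])

```text
time: 30.25
tool_pos: [0.472, 0.32, 0.1903]
tcp_rot: [0.003, 0.079, 0.997, 0.002]
wrist_force: [-0.6, 0.4, -2.3]
gripper_width: 0.0514
finger_force: 30.0
```

Call:
step_arm([
  {"linear": [-0.0228, -0.041, 0], "twist": 0},
  {"linear": [-0.0456, -0.082, 0], "twist": 0},
  {"linear": [-0.0684, -0.123, 0], "twist": 0},
  {"linear": [-0.091, -0.165, 0], "twist": 0},
  {"linear": [-0.114, -0.2065, 0], "twist": 0},
])

```text
time: 30.75
tool_pos: [0.5502, 0.0952, 0.1847]
tcp_rot: [-0.001, 0.079, 0.997, -0.0]
wrist_force: [0.7, -0.1, -0.7]
gripper_width: 0.0517
finger_force: 30.0
```

Call:
step_arm([
  {"linear": [-0.0228, -0.041, 0], "twist": 0},
  {"linear": [-0.0456, -0.082, 0], "twist": 0},
  {"linear": [-0.0684, -0.123, 0], "twist": 0},
  {"linear": [-0.091, -0.165, 0], "twist": 0},
  {"linear": [-0.114, -0.2065, 0], "twist": 0},
])

```text
time: 31.25
tool_pos: [0.6305, -0.1265, 0.1845]
tcp_rot: [-0.001, 0.079, 0.997, 0.0]
wrist_force: [1.4, 0.3, -1.7]
gripper_width: 0.0515
finger_force: 30.0
```

Call:
step_arm([
  {"linear": [0, 0, 0], "twist": 0},
  {"linear": [0, 0, 0], "twist": 0},
  {"linear": [0, 0, 0.02], "twist": 0},
  {"linear": [0, 0, 0.05], "twist": 0},
  {"linear": [0, 0, 0.065], "twist": 0},
])

```text
time: 31.75
tool_pos: [0.6291, -0.123, 0.1181]
tcp_rot: [-0.002, 0.078, 0.997, 0.0]
wrist_force: [-0.4, 0.7, -1.3]
gripper_width: 0.0515
finger_force: 30.0
```

Call:
step_arm([
  {"linear": [0, 0, 0], "twist": 0},
  {"linear": [0, 0, 0], "twist": 0},
])

```text
time: 31.95
tool_pos: [0.6309, -0.1242, 0.1215]
tcp_rot: [0.0, 0.078, 0.997, -0.0]
wrist_force: [-0.7, -0.5, -0.2]
gripper_width: 0.0516
finger_force: 30.0
```

Run:
```python
from h import *
p,d=arm.camera("side")
for c,b in tins("side",p,d,(.08,.18)).items(): print(c,*[x for x in b if x[1][0]<.75])
print(arm.sense()["tool_pos"])
```

```text
green (np.int32(610), array([ 0.4419, -0.0968,  0.0253,  0.0987,  0.4411, -0.0985]))
blue (np.int32(587), array([ 0.5035, -0.107 ,  0.0254,  0.0987,  0.5018, -0.1081]))
yellow (np.int32(1094), array([ 0.6263, -0.1236,  0.0258,  0.1613,  0.6211, -0.1244]))
red (np.int32(550), array([ 0.5677, -0.1167,  0.0261,  0.0985,  0.5652, -0.1172]))
[ 0.63126385 -0.12446209  0.12215908]
```

Call:
step_arm([
  {"linear": [-0.001, 0, 0.02], "twist": 0},
  {"linear": [-0.001, 0, 0.045], "twist": 0},
  {"linear": [-0.001, 0, 0.059], "twist": 0},
  {"linear": [-0.001, 0, 0.0632], "twist": 0},
  {"linear": [-0.001, 0, 0.0632], "twist": 0},
])

```text
time: 32.5
tool_pos: [0.6321, -0.1249, 0.0585]
tcp_rot: [0.0, 0.079, 0.997, -0.0]
wrist_force: [-0.2, 0.6, -1.2]
gripper_width: 0.0517
finger_force: 30.0
```

Call:
step_arm([
  {"linear": [0, 0, 0.0007], "twist": 0},
  {"linear": [0, 0, 0.0012], "twist": 0},
  {"linear": [0, 0, 0.0012], "twist": 0},
])

```text
time: 32.8
tool_pos: [0.6322, -0.125, 0.0574]
tcp_rot: [0.001, 0.079, 0.997, -0.0]
wrist_force: [-0.3, 0.2, 2.8]
gripper_width: 0.0516
finger_force: 30.0
```

Call:
step_arm([
  {"linear": [0, 0, 0], "twist": 0},
  {"linear": [0, 0, 0], "twist": 0},
  {"linear": [0, 0, 0], "twist": 0},
  {"linear": [0, 0, 0], "twist": 0},
  {"linear": [0, 0, 0], "twist": 0},
], jaw=0.093)

```text
time: 33.3
tool_pos: [0.6316, -0.1249, 0.0565]
tcp_rot: [-0.0, 0.079, 0.997, 0.0]
wrist_force: [0.1, -0.4, 0.2]
gripper_width: 0.0872
finger_force: 0.0
```

Call:
step_arm([
  {"linear": [0, 0, -0.03], "twist": 0},
  {"linear": [0, 0, -0.07], "twist": 0},
  {"linear": [0, 0, -0.11], "twist": 0},
  {"linear": [0, 0, -0.11], "twist": 0},
])

```text
time: 33.7
tool_pos: [0.6341, -0.1255, 0.1723]
tcp_rot: [0.004, 0.079, 0.997, -0.001]
wrist_force: [0.4, 0.6, 0.2]
gripper_width: 0.0929
finger_force: 0.0
```

Call:
step_arm([
  {"linear": [0.01, 0.04, 0], "twist": 0},
  {"linear": [0.03, 0.08, 0], "twist": 0},
  {"linear": [0.05, 0.12, 0], "twist": 0},
  {"linear": [0.07, 0.16, 0], "twist": 0},
  {"linear": [0.09, 0.2, 0], "twist": 0},
])

```text
time: 34.2
tool_pos: [0.5731, 0.0883, 0.1658]
tcp_rot: [-0.0, 0.079, 0.997, -0.0]
wrist_force: [0.5, 1.2, 0.7]
gripper_width: 0.0933
finger_force: 0.0
```

Call:
step_arm([
  {"linear": [0.02, 0.04, 0], "twist": 0},
  {"linear": [0.04, 0.08, 0], "twist": 0},
  {"linear": [0.06, 0.12, 0], "twist": 0},
  {"linear": [0.06, 0.12, 0], "twist": 0},
  {"linear": [0.06, 0.12, 0], "twist": 0},
])

```text
time: 34.7
tool_pos: [0.5332, 0.2153, 0.166]
tcp_rot: [-0.0, 0.078, 0.997, -0.0]
wrist_force: [0.2, -1.2, -0.5]
gripper_width: 0.0928
finger_force: 0.0
```

Run:
```python
from h import *
c0=np.array([.5365,-.109]);a=-.157;R=np.array([[np.cos(a),np.sin(a)],[-np.sin(a),np.cos(a)]])
B={"top":np.array([.0018,0]),"side":np.array([-.0008,-.0033])}
for n in("side","top"):
    p,d=arm.camera(n);cv2.imwrite(f"pics/{n}7.png",p[:,:,::-1])
    for c,b in tins(n,p,d).items(): print(n,c,*[(x[1],np.round(1000*R@(x[1][:2]-B[n]-c0),1)) for x in b if x[1][0]<.75])
p=cv2.imread("pics/side7.png")[250:370,270:430]; cv2.imwrite("pics/c7.png",cv2.resize(p,None,fx=5,fy=5,interpolation=cv2.INTER_CUBIC))
```

```text
side green (array([ 0.4423, -0.0969,  0.0252,  0.0987,  0.4411, -0.0982]), array([-94.7,   0.6]))
side blue (array([ 0.5036, -0.1062,  0.0254,  0.0986,  0.5021, -0.1076]), array([-32.7,   1. ]))
side yellow (array([ 0.6328, -0.1272,  0.0271,  0.0986,  0.6301, -0.1279]), array([98.2,  0.5]))
side red (array([ 0.5665, -0.1162,  0.025 ,  0.0986,  0.5648, -0.1173]), array([31.,  1.]))
top green (array([ 0.4461, -0.0921,  0.0246,  0.0994,  0.446 , -0.0919]), array([-93.7,   2.3]))
top blue (array([ 0.5057, -0.1026,  0.0251,  0.0994,  0.5062, -0.1024]), array([-33.2,   1.2]))
top yellow (array([ 0.6333, -0.1247,  0.0262,  0.0993,  0.633 , -0.1244]), array([96.3, -0.7]))
top red (array([ 0.5701, -0.112 ,  0.0251,  0.0995,  0.5694, -0.1124]), array([31.9,  2. ]))
```

View pics/c7.png

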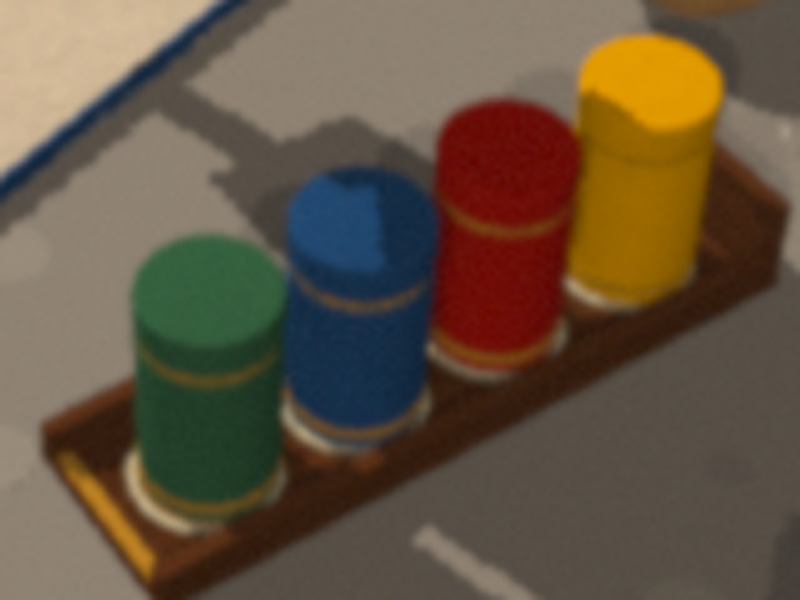

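View pics/top7.png

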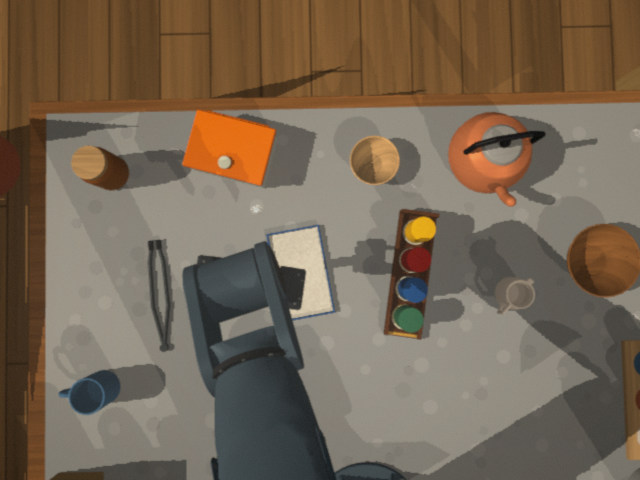

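All four tins stand in order, centred on their pads within about 3 mm. In the top view green is at (408,319) and yellow at (420,230), and the bystanders haven't moved. Handing in.

```bash
python3 -c "
from rig import arm
print(arm.close_job())"
```

```text
the job is handed in; nothing more can be done
None
```

I handed the job in with the green, blue, red and yellow tins standing upright in the lane from front to back, each released and within about 3 mm of its pad centre by the last camera check; the creamer, bowl and tongs look unmoved, and the judge's verdict was not shown.

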